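Clear the test reading stand

TASK

Clear the sloping steel stand of its four used test cassettes without touching them with the gripper: first save the blood tube that lies in the gutter of the stand by laying it in the notches of the grey tube rest and letting go. Then take the scraper block and wipe all four cassettes along the plate off its open end into the metal catch tray. Finally stand the scraper upright on the bench again, clear of the stand and the tray, leaving the two specimen cups and the white bottle where they are.

Things in the scene. Friction and masses are not known exactly. Their poses are not given: they have to be found in the camera images.
- stand: fixed sloping steel stand. Origin: middle of the plate's upper surface, 78 mm above the bench. Frame tilted with the plate: own x up the slope (24 degrees, rising away from the robot), y level along the plate (about to robot left), z square to it. Plate 132 (x) by 230 (y) by 6 mm, edge strips 4 mm thick, 9 mm high along the low and high edges; clear channel x = -62 to +62 mm; both ends open
- stand_exit (a point): middle of the plate's end over the catch tray: x = 0, y = -115, z = 0 mm in the stand's frame. The cassettes start between x = -55 and +55 mm, y = -110 and +75 mm of the stand's frame. Close behind the stand a fixed analyser, 370 mm high, fills world y = -0.19 to 0.05 m from x = 0.56 m on: keep the gripper clear of it
- stand_notch (a point): middle of the finger notch in the low edge strip: x = -64, y = +60, z = 0 mm in the stand's frame. The strip is missing from y = 35 to 85 mm, so that a finger can reach the tube lying across the notch with its ends against the strip
- catch_tray: fixed open aluminium tray, level, 170 mm (own x) by 120 mm (own y), 34 mm high, walls 3 mm; origin at the centre of its underside. It stands below the stand's end y = -115 mm, its near wall 12 mm under the plate
- cassette_0_center (a point): used test cassette, one of four alike: flat white plastic stick 70 mm long (its own y), 20 mm wide (x), 6 mm thick (z), 14 g, a grey round well and a small window on its upper face. It lies loose on the sloping plate. The point is its centre.
- cassette_1_center (a point): used test cassette, one of four alike: flat white plastic stick 70 mm long (its own y), 20 mm wide (x), 6 mm thick (z), 14 g, a grey round well and a small window on its upper face. It lies loose on the sloping plate. The point is its centre.
- cassette_2_center (a point): used test cassette, one of four alike: flat white plastic stick 70 mm long (its own y), 20 mm wide (x), 6 mm thick (z), 14 g, a grey round well and a small window on its upper face. It lies loose on the sloping plate. The point is its centre.
- cassette_3_center (a point): used test cassette, one of four alike: flat white plastic stick 70 mm long (its own y), 20 mm wide (x), 6 mm thick (z), 14 g, a grey round well and a small window on its upper face. It lies loose on the sloping plate. The point is its centre.
- tube_center (a point): centre of the blood tube, round, rolls: 81 mm long (own z), violet cap (at +z, about 20 mm long) 16 mm, body about 13 mm in diameter, 20 g. It starts in the stand's gutter along the stand's y, against the low edge strip, its middle within 10 mm of the notch's middle along y, cap toward the stand's -y, centre about 8 mm above the plate
- tube_rest: fixed grey tube rest; origin under its centre. Foot 44 (own x) by 78 (own y) by 8 mm; two end plates 12 mm thick at y = -28 and +28 mm with right-angled V notches open to the top, about 37 mm high, 44 mm free between them for fingers. The tube lies in both notches along y, either way round, its middle between the plates, its centre then about 30 mm above the bench
- scraper_center (a point): scraper block standing upright on the bench, 160 g; the point is half-way up, 34 mm above its underside; own z up. Foot 108 (own x) by 26 (own y) by 22 mm high, its lowest 8 mm black rubber 22 mm wide, flat below; on it a grip bar 80 mm long (x), 14 mm thick (y), from 22 to 68 mm high, to be pinched across its thickness
- cup_white: bystander: specimen cup with a white lid, 52 mm across, 56 mm high; origin under its centre
- cup_orange: bystander: specimen cup with an orange lid, 52 mm across, 56 mm high; origin under its centre
- buffer: bystander: white bottle with a blue cap, 52 mm across, 120 mm high; origin under its centre

How it is judged:
On the way, in this order (a step that is already met when the one before it is completed fails the run):
1. the tube lies in the notches of the rest, let go (x of tube_center in the frame of tube_rest between -0.008 and 0.008 m and y of tube_center in the frame of tube_rest between -0.018 and 0.018 m and z of tube_center in the frame of tube_rest between 0.026 and 0.036 m and angle between the z axis of tube_center and the y axis of tube_rest, either way round below 0.2 rad and contact force between the fingers and tube below 0.1 N), for 0.2 s.
2. the scraper, held in the gripper, is on the plate of the stand (contact force between the fingers and scraper above 1 N and z of scraper_center in the frame of stand between 0.028 and 0.045 m and x of scraper_center in the frame of stand between -0.04 and 0.04 m and y of scraper_center in the frame of stand between -0.15 and 0.15 m), for 0.1 s.
3. all four cassettes are in the catch tray (x of cassette_0_center in the frame of catch_tray between -0.085 and 0.085 m and y of cassette_0_center in the frame of catch_tray between -0.06 and 0.06 m and height (world z) of each of cassette_0_center, cassette_1_center, cassette_2_center, cassette_3_center below 0.048 m and x of cassette_1_center in the frame of catch_tray between -0.085 and 0.085 m and y of cassette_1_center in the frame of catch_tray between -0.06 and 0.06 m and x of cassette_2_center in the frame of catch_tray between -0.085 and 0.085 m and y of cassette_2_center in the frame of catch_tray between -0.06 and 0.06 m and x of cassette_3_center in the frame of catch_tray between -0.085 and 0.085 m and y of cassette_3_center in the frame of catch_tray between -0.06 and 0.06 m), for 0.2 s.
At the end, for the whole second after the job is handed in: cassette centres within the tray outline, under 48 mm up; tube let go in the rest, aligned within 0.2 rad, centre within 8 mm across, 18 mm along; scraper let go, at rest on the bench, upright within 0.1 rad, over 70 mm from the tray centre (all of step 1 and all of step 3 and angle between scraper_center's own z axis and vertical below 0.1 rad and height (world z) of scraper_center between 0.029 and 0.04 m and horizontal distance between scraper_center and catch_tray above 0.07 m and contact force between the fingers and scraper below 0.1 N and linear speed of scraper below 0.02 m/s); the robot touches nothing.
It fails at once if the gripper or arm touches a cassette (contact force between any of the fingers, the arm and cassette_0 above 0.3 N or contact force between any of the fingers, the arm and cassette_1 above 0.3 N or contact force between any of the fingers, the arm and cassette_2 above 0.3 N or contact force between any of the fingers, the arm and cassette_3 above 0.3 N).
It fails at once if a cup or the bottle is moved more than 25 mm (distance of any of cup_white, cup_orange, buffer from where it was at the start of the episode above 0.025 m).
It also fails if it takes over 67 s, if anything falls off the work surface, if the arm or the gripper's body presses on something with over 40 N, if the wrist force passes 120 N, or if a joint passes its speed limit or range.

ROBOT

A 6-joint arm with a two-finger parallel gripper is mounted at the origin on a cart in front of the work surface, level with it; the furniture and walls round the work are solid. World frame = base frame: x ahead of the robot, y to its left, z up, the work surface at z = 0. Lengths are in m, angles in rad, forces in N, time in s.
With the tool pointing down it reaches from about 0.225 to 0.875 m from the base axis. Payload 3.4 kg.
Tool frame: the origin (TCP) lies between the finger pads; the fingertips stand 19 mm ahead of it and the grasp point (between the pads) is the TCP (robot.finger_overhang is the distance from the TCP to the fingertips, in m); z points along the fingers, y is the line along which they close (so a half turn about z gives the same grasp; the last joint's range is limited). The gripper opens to 85 mm and grips with 20 to 120 N. Pads are 22 mm wide; open, the fingers measure 114 mm over their backs; the gripper's body (76 mm by 85 mm) begins 54 mm behind the grasp point. The pads swing forward as they close: fully open they stand 13 mm farther back than shut.
Start: joints at [-1.295, 0.276, 1.505, -0, 1.361, -0.121], TCP at [0.222, -0.53, 0.25] pointing down, gripper open.
Joint ranges: [-2.89, 2.89], [-0.75, 2.08], [0.22, 2.7], [-1.18, 4.32], [0.11, 2.71], [-2.7, 2.7]. Speed limits (rad/s): [2.57, 2.57, 3.14, 3.14, 3.14, 3.14].

INTERFACE

Orientations are given as a 3x3 rotation matrix whose columns are the frame's x, y, z axes.
In Python, from bench import robot, viewer gives the robot as it stands.
- The arm moves only by the tool drive_tool, never from a script. Its argument "series" is a list that holds one entry, the list of rows, each a list of 5 numbers: the shift along the tool's x, y, z in cm, then the turn about the tool's z in degrees, then the closure, from -1 (fully open) to 1 (shut). A call has exactly 8 rows; each row shifts and turns the commanded pose from where the row before left it, along the tool's axes as they then stand; what a row does not reach is not made up. A row lasts 1/8 s, in which the tool goes at most 62.5 mm and 10.7 degrees, less where a joint would pass 70% of its speed; a pose out of reach is approached as far as the arm can. A call with a gripper value outside its range is refused whole. The fingers move at their own pace and stop on an object; "grip_force" is the grip in N (left out, the last holds). Time passes only in rows, so rows that do not move let the fingers close, or fill a call up. It gives the time, the measured TCP pose, the force, the opening and the grip force at its end, in the units of the state.
- robot.read_state(): the state, without advancing time (a new reading comes with each control period).
- viewer.get_image(name): name is "side" or "top" or "wrist"; returns a dict with "image" (384x512x3 uint8, red, green, blue), "vertical_fov" (degrees; the focal length in pixels is half the picture's height over the tangent of half this angle, whatever the lens; pixels are square), "cx", "cy" (the principal point, pixels), "origin" and "orientation" of the camera in the world; the wrist camera has in their place "T_tool_cam" (4x4, takes a point from camera to tool coordinates, whose origin is the TCP and whose axes are the flange's). Camera axes: x right, y down, z forward; pixel columns grow to the right and rows downward; lengths in m; the calibration is good to about 2 mm. A picture is of the moment at which its call begins: read the wrist's pose just before it. There is no depth.
- robot.job_done(): hands the job in; it is judged then, once.
The state is a dict: "time": time; "joints": joint angles; "dq": joint speeds; "joint_torque": joint torques, N m; "tcp_pos": TCP position; "tool_rot": TCP orientation; "wrist_force": force on the tool from outside, world axes, zero at the start; "moment": the same for the moment, N m; "gripper_width": finger opening in m; "finger_force": force on a finger pad.
Only numpy, scipy, OpenCV 4.12 (cv2) and the standard library are available. Lean on these libraries where they do the work, as an engineer would, in place of code of your own. Each camera call takes 0.05 s, during which the arm holds its last target. There are 200 camera calls.

## Working session

There is one attempt and no reset: what is moved stays moved. The work goes in short steps, Python scripts to look and compute and a tool call to move; the robot and the scene stay as the last step left them, time stands still between calls to the robot, and variables do not carry over. Pictures are saved under pics/ and viewed, at most 10 in all, crops included, and the job is handed in when it is done.

Besides the shell and the picture viewer there is one more tool, called as name(argument=value, ...) on one line, values as JSON. drive_tool: Moves the arm, as the interface text tells. Its arguments: {"type":"object","properties":{"series":{"type":"array","items":{"type":"array","items":{"type":"array","items":{"type":"number"}}}},"grip_force":{"type":"number"}},"required":["series"]}

```bash
mkdir -p pics; ls; cat > h.py <<'E'
import numpy as np, cv2
from bench import robot, viewer
def grab(name, fn=None):
    s=robot.read_state(); d=viewer.get_image(name)
    im=d["image"]; h=im.shape[0]
    f=h/2/np.tan(np.radians(d["vertical_fov"])/2)
    if "T_tool_cam" in d:
        T=np.eye(4);T[:3,:3]=s["tool_rot"];T[:3,3]=s["tcp_pos"];T=T@np.array(d["T_tool_cam"]);R,o=T[:3,:3],T[:3,3]
    else: R,o=np.array(d["orientation"]),np.array(d["origin"])
    c=dict(R=R,o=o,f=f,cx=d["cx"],cy=d["cy"])
    if fn: cv2.imwrite(fn,im[:,:,::-1])
    return im,c
def ray(c,u,v):
    d=c["R"]@np.array([(u-c["cx"])/c["f"],(v-c["cy"])/c["f"],1]);return c["o"],d/np.linalg.norm(d)
def onz(c,u,v,z):
    o,d=ray(c,u,v);return o+d*(z-o[2])/d[2]
def onplane(c,u,v,p,n):
    o,d=ray(c,u,v);return o+d*np.dot(p-o,n)/np.dot(d,n)
def proj(c,P):
    q=c["R"].T@(np.asarray(P)-c["o"]);return c["cx"]+c["f"]*q[0]/q[2],c["cy"]+c["f"]*q[1]/q[2]
E
python3 - <<'E'
from h import *
s=robot.read_state();print(s["time"],s["tool_rot"],s["tcp_pos"],s["gripper_width"])
a,c=grab("top");print(c);b,c2=grab("side");print(c2)
cv2.imwrite("pics/top.png",cv2.resize(a[:,:,::-1],(800,600),interpolation=cv2.INTER_CUBIC))
cv2.imwrite("pics/side.png",cv2.resize(b[:,:,::-1],(800,600),interpolation=cv2.INTER_CUBIC))
np.save("top.npy",a);np.save("side.npy",b)
E
```

```text
pics
0.0 [[ 9.22301565e-01  3.86470700e-01 -4.71342966e-04]
 [ 3.86470899e-01 -9.22299840e-01  1.80267480e-03]
 [ 2.61961448e-04 -1.84477012e-03 -9.99998264e-01]] [ 0.22208553 -0.52985044  0.24941535] 0.08524711168262078
{'R': array([[-0.01458361, -0.99900305,  0.04219273],
       [-0.99968532,  0.01370625, -0.02100933],
       [ 0.02041008, -0.04248584, -0.99888857]]), 'o': array([ 0.51574904, -0.21596105,  0.94656279]), 'f': np.float64(368.94548023842714), 'cx': 259.16060663738597, 'cy': 193.44495101926577}
{'R': array([[ 0.93947265, -0.15311388,  0.30650819],
       [-0.34207157, -0.36838514,  0.86445326],
       [-0.01944673, -0.91697793, -0.39846367]]), 'o': array([ 0.28306006, -1.00796164,  0.44658564]), 'f': np.float64(403.75289213645254), 'cx': 258.9169253056089, 'cy': 196.64159516600765}
```

View pics/top.png

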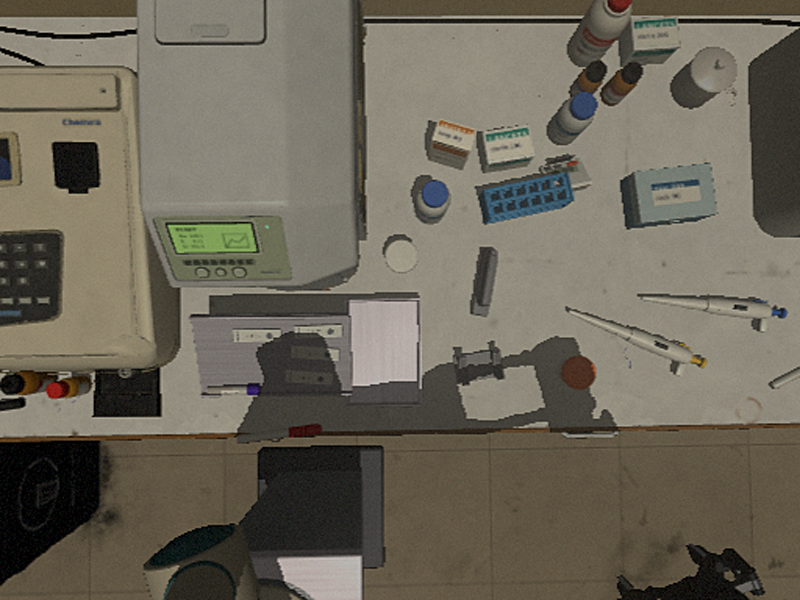

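View pics/side.png

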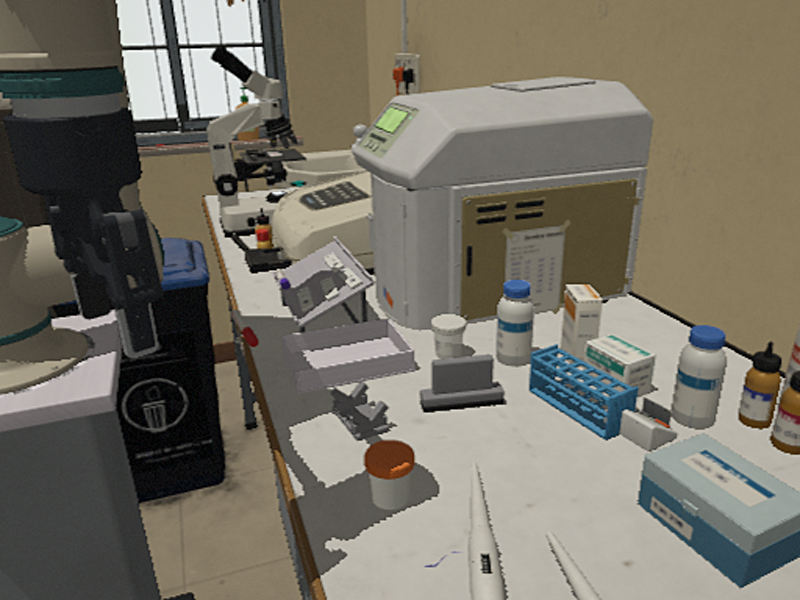

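The top view (800x600 px) shows the stand at about (193–350, 315–395) with four white cassettes on it. The tube lies in the gutter with its violet cap at (252,390). The tray is at (385,350), the rest at (478,362), the scraper at (484,281), the cups at (400,253) and (578,372), and the bottle at (433,200). The side view agrees with this layout. I'll enlarge the work zone to measure it.

```bash
python3 - <<'E'
from h import *
a=np.load("top.npy")
b=a[180:280,115:335,::-1].astype(float);b=np.clip((b/255)**.6*255,0,255).astype(np.uint8)
b=cv2.resize(b,None,fx=3.6,fy=3.6,interpolation=cv2.INTER_CUBIC)
b2=a[150:215,225:335,::-1]; 
cv2.imwrite("pics/crop.png",b)
hsv=cv2.cvtColor(a,cv2.COLOR_RGB2HSV)
m=cv2.inRange(hsv,(115,60,40),(155,255,255))
ys,xs=np.nonzero(m[230:265,120:180]);print("violet",xs.mean()+120,ys.mean()+230,len(xs),xs.min()+120,xs.max()+120,ys.min()+230,ys.max()+230)
E
```

```text
violet 161.4375 249.39583333333334 48 158 165 246 252
```

View pics/crop.png

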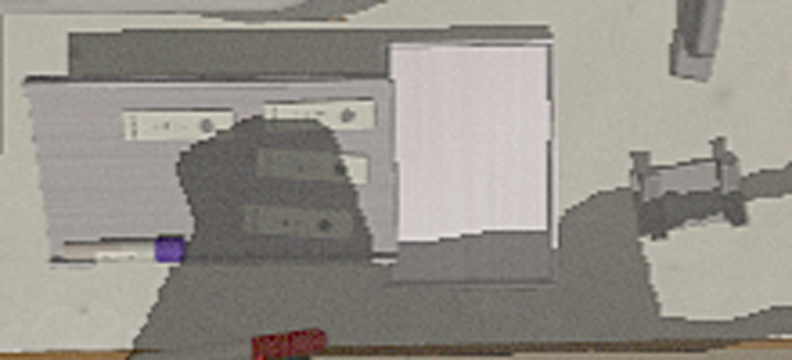

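The crop shows, in crop px:
- High strip corners at about (25,78) and (390,78), low strip at (52,263) and (397,258).
- Tube from (65,245) to the cap end at (186,250).
- Rest plates centred at about (647,192) and (731,182).

```bash
python3 - <<'E'
from h import *
a,c=grab("top"); b,c2=grab("side")
P=lambda x,y,z:onz(c,x/3.6+115,y/3.6+180,z).round(4)
print("hiL",P(25,78,.113),"hiR",P(390,79,.113),"loL",P(52,263,.055),"loR",P(397,258,.055))
print("tube end",P(65,245,.0633),"cap",P(186,250,.0633),"violet c",onz(c,161.4,249.4,.066))
print("tray",[P(*q,.034) for q in[(389,43),(553,40),(553,283),(392,282)]])
print("rest pl",P(647,192,.037),P(731,182,.037))
Q=lambda x,y,z:onz(c,x/1.5625,y/1.5625,z).round(4)
print("scr bar top ends",Q(489,248,.068),Q(479,306,.068))
print("orange",Q(578,372,.056),"white",Q(400,253,.056),"bott",Q(434,195,.12))
S=lambda x,y,z:onz(c2,x/1.5625,y/1.5625,z).round(4)
print("side: scr bar top ends",S(433,363,.068),S(493,357,.068),"tray far R",S(413,354,.034))
print("side: rest plates", S(350,395,.037),S(378,417,.037))
E
```

```text
hiL [0.5367 0.0745 0.113 ] hiR [ 0.5329 -0.1524  0.113 ] loL [0.4153 0.0769 0.055 ] loR [ 0.4148 -0.1514  0.055 ]
tube end [0.4279 0.0657 0.0633] cap [ 0.4233 -0.0134  0.0633] violet c [ 0.42387697 -0.00168007  0.066     ]
tray [array([ 0.5592, -0.146 ,  0.034 ]), array([ 0.5598, -0.2587,  0.034 ]), array([ 0.3936, -0.2561,  0.034 ]), array([ 0.3962, -0.1463,  0.034 ])]
rest pl [ 0.4547 -0.3212  0.037 ] [ 0.4606 -0.379   0.037 ]
scr bar top ends [ 0.6345 -0.3648  0.068 ] [ 0.5456 -0.3476  0.068 ]
orange [ 0.4416 -0.5011  0.056 ] white [ 0.63   -0.2281  0.056 ] bott [ 0.7056 -0.2777  0.12  ]
side: scr bar top ends [ 0.5473 -0.3645  0.068 ] [ 0.6238 -0.3784  0.068 ] tray far R [ 0.5551 -0.2719  0.034 ]
side: rest plates [ 0.4424 -0.3496  0.037 ] [ 0.4597 -0.409   0.037 ]
```

drive_tool(series=[[[0,0,0,-9.6,0.3],[0,0,0,-9.6,0.3],[0,0,0,-9.6,0.3],[0,0,0,-9.6,0.3],[0,0,0,-9.6,0.3],[0,0,0,-9.6,0.3],[0,0,0,-9.7,0.3],[0,0,0,0,0.3]]], grip_force=30)

```text
time: 1.2
tcp_pos: [0.2222, -0.5302, 0.2501]
tool_rot: [[0.001, 1.0, -0.0], [1.0, -0.001, 0.0], [0.0, -0.0, -1.0]]
wrist_force: [0.5, -0.0, 0.2]
gripper_width: 0.0301
finger_force: 0.0
```

drive_tool(series=[[[4.6,1.7,0,0,0.3],[4.6,1.7,0,0,0.3],[4.6,1.7,0,0,0.3],[4.6,1.7,0,0,0.3],[4.6,1.7,0,0,0.3],[4.6,1.7,0,0,0.3],[4.6,1.7,0,0,0.3],[4.6,1.7,0,0,0.3]]])

```text
time: 2.2
tcp_pos: [0.3583, -0.1608, 0.2505]
tool_rot: [[0.003, 1.0, 0.001], [1.0, -0.003, -0.0], [-0.0, 0.001, -1.0]]
wrist_force: [1.0, -0.2, 0.1]
gripper_width: 0.0298
finger_force: 0.0
```

drive_tool(series=[[[4.6,1.7,0,0,0.3],[4.6,1.7,0,0,0.3],[4.6,1.7,0,0,0.3],[4.6,1.65,0,0,0.3],[0,0,4,0,0.3],[0,0,3,0,0.3],[0,0,0,0,0.3],[0,0,0,0,0.3]]])

```text
time: 3.2
tcp_pos: [0.4262, 0.0215, 0.1813]
tool_rot: [[0.001, 1.0, 0.002], [1.0, -0.001, -0.0], [-0.0, 0.002, -1.0]]
wrist_force: [-0.9, -0.6, 0.3]
gripper_width: 0.0299
finger_force: 0.0
```

```bash
python3 - <<'E'
from h import *
s=robot.read_state();print(s["time"],s["tool_rot"].round(3) if hasattr(s["tool_rot"],'round') else s["tool_rot"],s["tcp_pos"],s["gripper_width"],s["wrist_force"])
a,c=grab("wrist");print(c)
cv2.imwrite("pics/w1.png",cv2.resize(a[:,:,::-1],(800,600),interpolation=cv2.INTER_CUBIC))
E
```

```text
3.2 [[ 0.001  1.     0.002]
 [ 1.    -0.001 -0.   ]
 [-0.     0.002 -1.   ]] [0.4262109  0.02152331 0.18126939] 0.02988243279399351 [-0.85898519 -0.63047231  0.29155178]
{'R': array([[ 9.99999033e-01, -1.12894271e-03,  8.12212899e-04],
       [-8.59134988e-04, -9.60704815e-01, -2.77570750e-01],
       [ 1.09365832e-03,  2.77569784e-01, -9.60704855e-01]]), 'o': array([0.42565627, 0.09191338, 0.30563443]), 'f': np.float64(342.58263095366806), 'cx': 256.4066140377559, 'cy': 191.1402231005581}
```

View pics/w1.png

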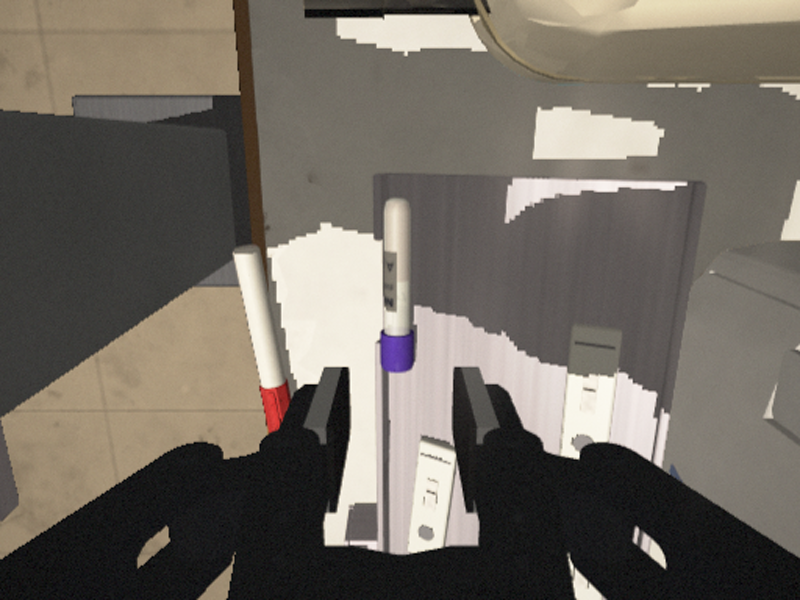

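The wrist view (up = world +y) shows the tube from (397,200) to the cap end at (398,371). The notch edge is at (378,342), the plate's left-end corners are at (375,175) and (703,183), and a cassette's near end is at (437,440).

```bash
python3 - <<'E'
from h import *
a,c=grab("wrist")
Q=lambda x,y,z:onz(c,x/1.5625,y/1.5625,z).round(4)
print("tube",Q(397,200,.0625),Q(398,371,.0645),"sides",Q(383,290,.063),Q(411,290,.063),Q(381,350,.064),Q(415,350,.064))
print("notch edge",Q(378,342,.059),"corners",Q(375,175,.055),Q(703,183,.113),"cass",Q(437,440,.075),Q(420,437,.07))
s=robot.read_state()
for z in (.162,.171): print("tips",Q(349,368,z),Q(323,370,z),Q(453,368,z),Q(480,370,z))
E
```

```text
tube [0.4247 0.0677 0.0625] [ 0.4249 -0.0147  0.0645] sides [0.418  0.0259 0.063 ] [0.4311 0.0259 0.063 ] [ 0.4167 -0.0039  0.064 ] [ 0.4332 -0.0039  0.064 ]
notch edge [ 0.4151 -0.0017  0.059 ] corners [0.4146 0.0782 0.055 ] [0.5331 0.0785 0.113 ] cass [ 0.4439 -0.0465  0.075 ] [ 0.4358 -0.0478  0.07  ]
tips [0.411  0.0293 0.162 ] [0.4035 0.0287 0.162 ] [0.4413 0.0292 0.162 ] [0.4492 0.0286 0.162 ]
tips [0.412  0.0332 0.171 ] [0.4049 0.0326 0.171 ] [0.4403 0.0332 0.171 ] [0.4477 0.0326 0.171 ]
```

drive_tool(series=[[[0.25,-0.15,2,0,0.3],[0,0,2.5,0,0.3],[0,0,2.5,0,0.3],[0,0,1.5,0,0.3],[0,0,0.8,0,0.3],[0,0,0.3,0,0.3],[0,0,0,0,0.3],[0,0,0,0,0.3]]])

```text
time: 4.3
tcp_pos: [0.4244, 0.0242, 0.0849]
tool_rot: [[-0.0, 1.0, 0.001], [1.0, 0.0, -0.0], [-0.0, 0.001, -1.0]]
wrist_force: [-0.7, 0.5, 0.3]
gripper_width: 0.0299
finger_force: 0.0
```

drive_tool(series=[[[0,0,0,0,0.5],[0,0,0.1,0,0.52],[0,0,0.15,0,0.56],[0,0,0.15,0,0.6],[0,0,0,0,0.8],[0,0,0,0,1],[0,0,0,0,1],[0,0,0,0,1]]], grip_force=30)

```text
time: 5.3
tcp_pos: [0.424, 0.0242, 0.0803]
tool_rot: [[-0.001, 1.0, 0.0], [1.0, 0.001, -0.0], [-0.0, 0.0, -1.0]]
wrist_force: [-0.0, -0.0, 0.2]
gripper_width: 0.0107
finger_force: 30.7
```

drive_tool(series=[[[0,0,-0.3,0,1],[0,0,-0.5,0,1],[0,0,-1,0,1],[0,0,-1.5,0,1],[0,0,-2,0,1],[0,0,-2,0,1],[0,0,0,0,1],[0,0,0,0,1]]])

```text
time: 6.3
tcp_pos: [0.4235, 0.0243, 0.1531]
tool_rot: [[-0.001, 1.0, -0.0], [1.0, 0.001, -0.0], [-0.0, -0.0, -1.0]]
wrist_force: [-2.0, 0.1, -0.4]
gripper_width: 0.0106
finger_force: 30.7
```

```bash
python3 - <<'E'
from h import *
s=robot.read_state();print(s["time"],s["tcp_pos"],s["gripper_width"],s["finger_force"],s["wrist_force"])
a,c=grab("wrist"); b,c2=grab("side")
o=np.hstack([cv2.resize(a[150:384,120:390],(400,347)),cv2.resize(b[130:290,150:334],(400,347))])
cv2.imwrite("pics/w2.png",o[:,:,::-1])
E
```

```text
6.3 [0.42346975 0.02429452 0.15306194] 0.01064220556624402 30.70055902004242 [-2.0063539   0.12714769 -0.44649295]
```

View pics/w2.png

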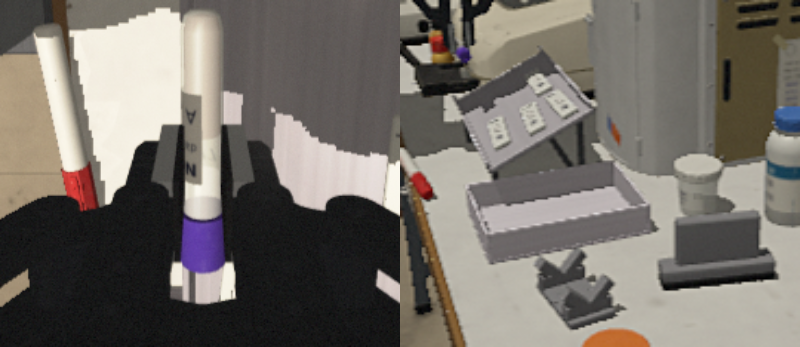

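The tube is held between the pads and looks level: in the wrist crop its end is at (202,12) and the cap at (203,245). The side crop shows the rest's V notches at (563,265) and (590,300).

drive_tool(series=[[[-3,0.3,0,0,1],[-5.9,0.5,0,-1.5,1],[-5.9,0.5,0,-1.5,1],[-5.9,0.5,0,-1.5,1],[-5.9,0.5,0,-1.3,1],[-5.9,0.5,0,0,1],[-5.9,0.5,0,0,1],[-5,0.1,0,0,1]]])

```text
time: 7.4
tcp_pos: [0.4842, -0.4088, 0.1519]
tool_rot: [[-0.101, 0.995, -0.001], [0.995, 0.101, 0.001], [0.001, -0.001, -1.0]]
wrist_force: [0.8, -0.8, 0.8]
gripper_width: 0.0111
finger_force: 30.7
```

drive_tool(series=[[[0,0,0,0,1],[0,0,0,0,1],[0,0,0,0,1],[0,0,0,0,1],[0,0,0,0,1],[0,0,0,0,1],[0,0,0,0,1],[0,0,0,0,1]]])

```text
time: 8.4
tcp_pos: [0.4843, -0.4067, 0.1533]
tool_rot: [[-0.102, 0.995, 0.0], [0.995, 0.102, -0.0], [-0.0, 0.0, -1.0]]
wrist_force: [-0.5, -0.6, -0.4]
gripper_width: 0.0105
finger_force: 30.7
```

```bash
python3 - <<'E'
from h import *
s=robot.read_state();print(s["time"],s["tcp_pos"],s["gripper_width"],np.array(s["tool_rot"]).round(3))
a,c=grab("wrist")
b=(np.clip((a[:,:,::-1]/255.)**.6*255,0,255)).astype(np.uint8)
cv2.imwrite("pics/w3.png",cv2.resize(b,(800,600),interpolation=cv2.INTER_CUBIC))
E
```

```text
8.4 [ 0.48431546 -0.40666597  0.15332618] 0.010455133502033564 [[-0.102  0.995  0.   ]
 [ 0.995  0.102 -0.   ]
 [-0.     0.    -1.   ]]
```

View pics/w3.png

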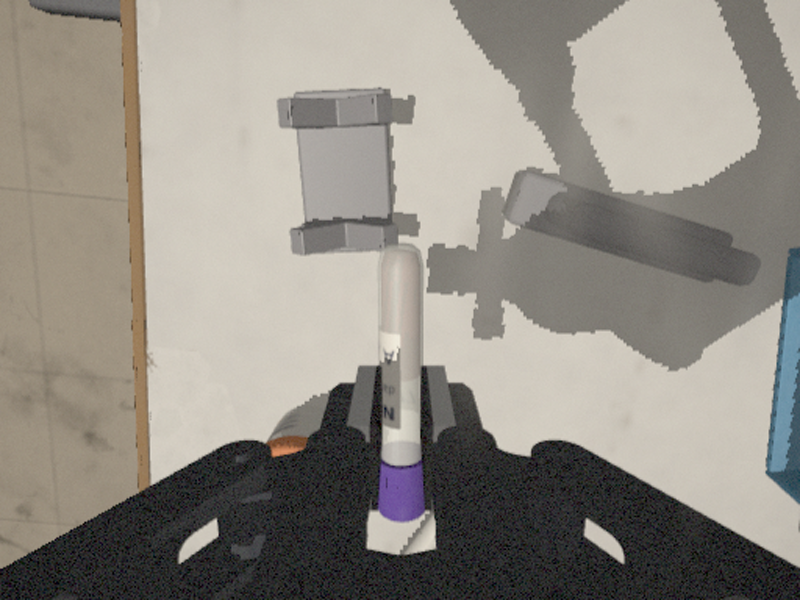

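The wrist view shows the rest with V-bottom lines at (336,97)–(337,126) and (345,222)–(347,248). The tube end is at (400,244) and the cap's far end at (402,521).

```bash
python3 - <<'E'
from h import *
a,c=grab("wrist")
Q=lambda x,y,z:onz(c,x/1.5625,y/1.5625,z).round(4)
print("V",Q(336,97,.02),Q(337,126,.02),Q(345,222,.02),Q(347,248,.02))
print("tops L",Q(279,98,.037),Q(280,127,.037),Q(291,228,.037),Q(292,254,.037)," R",Q(385,93,.037),Q(391,120,.037),Q(390,222,.037),Q(396,246,.037))
for z in(.135,.13): print("tube",Q(400,244,z),Q(402,521,z),Q(380,400,z),Q(423,400,z))
print("scr bar",Q(508,220,.068),Q(524,172,.068),Q(712,279,.068),Q(733,235,.068))
E
```

```text
V [ 0.4454 -0.3193  0.02  ] [ 0.4468 -0.3317  0.02  ] [ 0.4536 -0.3753  0.02  ] [ 0.4555 -0.3878  0.02  ]
tops L [ 0.4236 -0.3233  0.037 ] [ 0.4245 -0.335   0.037 ] [ 0.4311 -0.3779  0.037 ] [ 0.4321 -0.3898  0.037 ]  R [ 0.4679 -0.3168  0.037 ] [ 0.4715 -0.3273  0.037 ] [ 0.4753 -0.3707  0.037 ] [ 0.479  -0.3813  0.037 ]
tube [ 0.4791 -0.3625  0.135 ] [ 0.4887 -0.4503  0.135 ] [ 0.478  -0.4091  0.135 ] [ 0.4905 -0.4078  0.135 ]
tube [ 0.4792 -0.3634  0.13  ] [ 0.4891 -0.4542  0.13  ] [ 0.478  -0.4117  0.13  ] [ 0.491  -0.4103  0.13  ]
scr bar [ 0.5213 -0.3608  0.068 ] [ 0.5245 -0.3421  0.068 ] [ 0.6069 -0.376   0.068 ] [ 0.6104 -0.3576  0.068 ]
```

```bash
python3 - <<'E'
from h import *
b,c=grab("side"); 
u,v=proj(c,[.484,-.407,.135]);print(u,v, c["o"])
for P in ([.479,-.366,.135],[.489,-.447,.135]): print(proj(c,P))
u0,v0=int(u)-60,int(v)-45
print(u0,v0)
hsv=cv2.cvtColor(b,cv2.COLOR_RGB2HSV);m=cv2.inRange(hsv,(118,70,30),(150,255,255));m[:,:u0]=0
ys,xs=np.nonzero(m[v0:v0+90,u0:u0+120]);print("violet",xs.mean()+u0,ys.mean()+v0,xs.min()+u0,xs.max()+u0,ys.min()+v0,ys.max()+v0)
cv2.imwrite("pics/s2.png",cv2.resize(b[v0:v0+90,u0:u0+120,::-1],(800,600),interpolation=cv2.INTER_CUBIC))
E
```

```text
252.77117163677485 215.85753921507887 [ 0.28306006 -1.00796164  0.44658564]
(np.float64(242.82637870882687), np.float64(207.14396691799195))
(np.float64(263.50896945167375), np.float64(225.19305892908375))
192 170
violet 259.811320754717 220.95283018867923 254 265 215 227
```

View pics/s2.png

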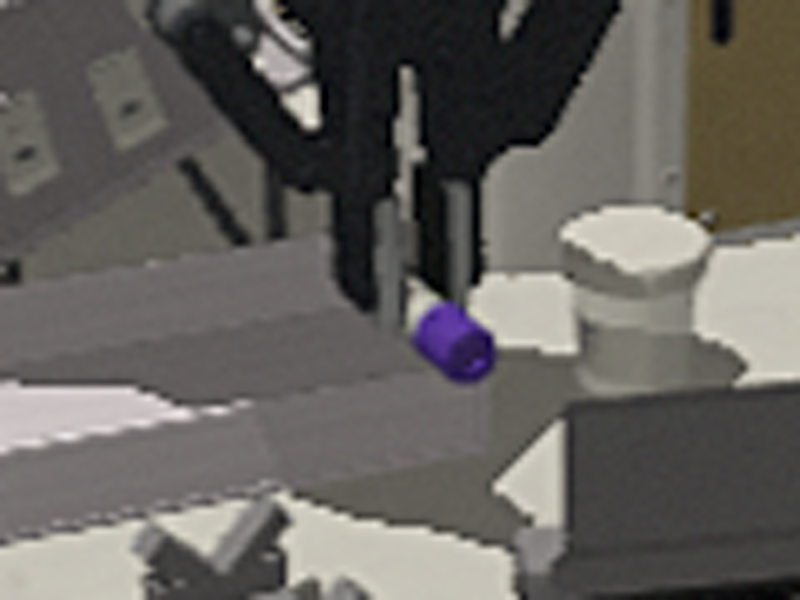

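drive_tool(series=[[[0,0,0,-2.2,1],[2.8,-1.3,0,0,1],[3.0,-1.25,0,0,1],[0,0,2.5,0,1],[0,0,2.5,0,1],[0,0,2.5,0,1],[0,0,1,0,1],[0,0,0.5,0,1]]])

```text
time: 9.55
tcp_pos: [0.4511, -0.3529, 0.0631]
tool_rot: [[-0.14, 0.99, -0.0], [0.99, 0.14, 0.0], [0.0, -0.0, -1.0]]
wrist_force: [-0.1, 0.7, -0.5]
gripper_width: 0.0109
finger_force: 30.7
```

drive_tool(series=[[[0,0,0.5,0,1],[0,0,0.5,0,1],[0,0,0.3,0,1],[0,0,0.2,0,1],[0,0,0,0,1],[0,0,0,0,1],[0,0,0,0,1],[0,0,0,0,1]]])

```text
time: 10.55
tcp_pos: [0.451, -0.3528, 0.0484]
tool_rot: [[-0.14, 0.99, 0.0], [0.99, 0.14, -0.0], [-0.0, 0.0, -1.0]]
wrist_force: [-0.3, 0.6, 0.3]
gripper_width: 0.0106
finger_force: 30.7
```

drive_tool(series=[[[0,0,0.1,0,1],[0,0,0,0,1],[0,0,0,0,0.6],[0,0,0,0,0.5],[0,0,0,0,0.2],[0,0,-0.5,0,0],[0,0,-2,0,0],[0,0,-5,0,-0.2]]])

```text
time: 11.55
tcp_pos: [0.4496, -0.3515, 0.1211]
tool_rot: [[-0.14, 0.99, -0.004], [0.99, 0.14, 0.004], [0.005, -0.004, -1.0]]
wrist_force: [0.7, 0.1, 1.4]
gripper_width: 0.0514
finger_force: 0.0
```

drive_tool(series=[[[-2,0,-3,0,-0.3],[-2,0,0,0,-0.3],[-2,0,0,0,-0.3],[0,0,0,0,-0.3],[0,0,0,0,-0.3],[0,0,0,0,-0.3],[0,0,0,0,-0.3],[0,0,0,0,-0.3]]])

```text
time: 12.55
tcp_pos: [0.4594, -0.4119, 0.1524]
tool_rot: [[-0.14, 0.99, 0.0], [0.99, 0.14, -0.0], [-0.0, 0.0, -1.0]]
wrist_force: [-1.3, 0.3, 0.1]
gripper_width: 0.0555
finger_force: 0.0
```

```bash
python3 - <<'E'
from h import *
s=robot.read_state();print(s["time"],s["tcp_pos"],s["gripper_width"],np.array(s["tool_rot"]).round(3))
a,c=grab("wrist")
b=(np.clip((a[:,:,::-1]/255.)**.6*255,0,255)).astype(np.uint8)
cv2.imwrite("pics/w4.png",cv2.resize(b,(800,600),interpolation=cv2.INTER_CUBIC))
E
```

```text
12.55 [ 0.45937604 -0.41188017  0.15241733] 0.055501160587629016 [[-0.14  0.99  0.  ]
 [ 0.99  0.14 -0.  ]
 [-0.    0.   -1.  ]]
```

View pics/w4.png

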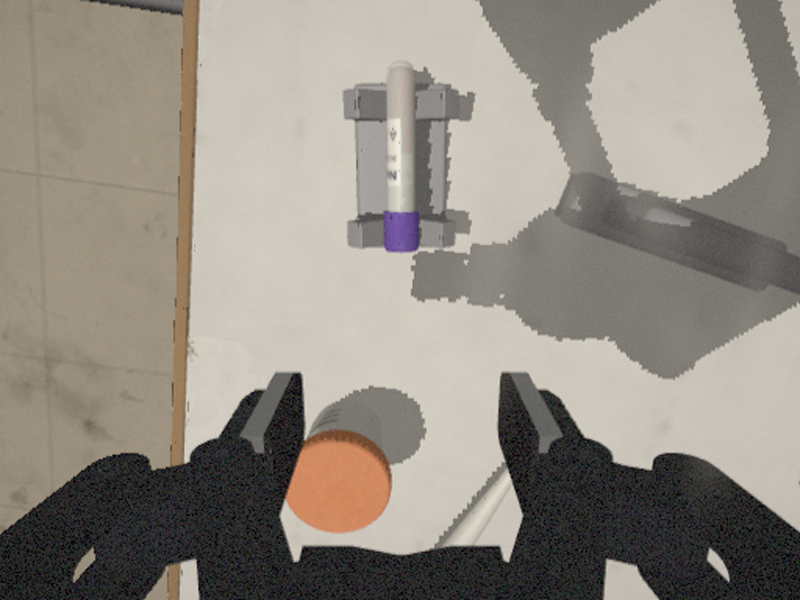

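The tube lies in both notches with its ends at (400,62) and (401,250). The scraper is at about (575,190)–(775,275). I'll turn and hover over it.

drive_tool(series=[[[0,0,-3,-10.3,-0.3],[0,0,0,-10.3,-0.3],[0,0,0,-10.3,-0.3],[0,0,0,-10.3,-0.3],[0,0,0,-10.3,-0.3],[0,0,0,-10.3,-0.3],[0,0,0,-10.2,-0.3],[-1,0.4,0,0,-0.3]]])

```text
time: 13.6
tcp_pos: [0.4698, -0.41, 0.1825]
tool_rot: [[-0.984, 0.176, 0.0], [0.176, 0.984, -0.0], [-0.0, -0.0, -1.0]]
wrist_force: [0.5, -0.1, -0.5]
gripper_width: 0.0551
finger_force: 0.0
```

drive_tool(series=[[[-4,2,0,0,-0.3],[-5,2.5,0,0,-0.3],[-5,2.5,0,0,-0.3],[0,0,0,0,-0.3],[0,0,0,0,-0.3],[0,0,0,0,-0.3],[0,0,0,0,-0.3],[0,0,0,0,-0.3]]])

```text
time: 14.6
tcp_pos: [0.6192, -0.3658, 0.1827]
tool_rot: [[-0.985, 0.174, 0.0], [0.174, 0.985, -0.0], [-0.0, -0.0, -1.0]]
wrist_force: [-0.1, -0.6, 0.2]
gripper_width: 0.0556
finger_force: 0.0
```

```bash
python3 - <<'E'
from h import *
s=robot.read_state();print(s["time"],s["tcp_pos"],s["gripper_width"],np.array(s["tool_rot"]).round(3),s["joints"])
a,c=grab("wrist")
b=(np.clip((a[:,:,::-1]/255.)**.6*255,0,255)).astype(np.uint8)
cv2.imwrite("pics/w5.png",cv2.resize(b,(800,600),interpolation=cv2.INTER_CUBIC))
t,ct=grab("top");cv2.imwrite("pics/t2.png",cv2.resize(t[150:260,220:340,::-1],None,fx=5,fy=5))
E
```

```text
14.6 [ 0.61922111 -0.36578239  0.18271982] 0.055645325699869165 [[-0.985  0.174  0.   ]
 [ 0.174  0.985 -0.   ]
 [-0.    -0.    -1.   ]] [-6.30187513e-01  5.29997500e-01  1.26343966e+00 -5.08352922e-05
  1.34777671e+00 -2.02570999e+00]
```

View pics/w5.png

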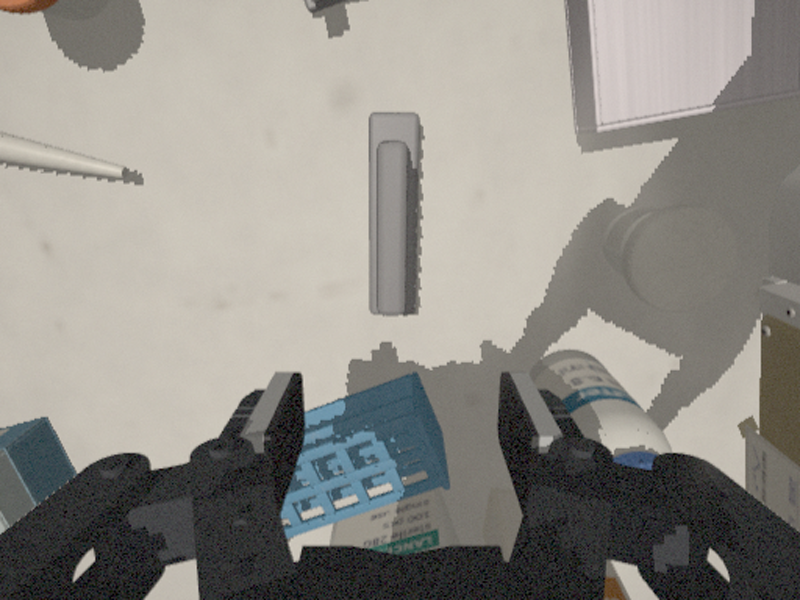

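The wrist view (up is towards the robot) shows the scraper foot at cols 369–420, starting at row 113. Its bar top is at cols 378–409, rows 142–313.

```bash
python3 - <<'E'
from h import *
a,c=grab("wrist")
s=robot.read_state();R=np.array(s["tool_rot"]);p=np.array(s["tcp_pos"])
Q=lambda x,y,z:onz(c,x/1.5625,y/1.5625,z).round(4)
A,B,C,D=Q(379,142,.068),Q(409,142,.068),Q(376,313,.068),Q(405,313,.068)
print(A,B,C,D);m=(A+B+C+D)/4;d=(A+B-C-D)/2
print("bar mid",m,"len",np.linalg.norm(d),"w",np.linalg.norm(A-B),"yaw",np.degrees(np.arctan2(d[1],d[0]))-180, "tool shift cm",R.T@(m-p)*100)
print("foot near end",Q(395,113,.022), "tray corner",Q(580,150,.034),Q(565,0,.034))
print("tube rest check",)
E
```

```text
[ 0.5472 -0.3624  0.068 ] [ 0.5494 -0.3497  0.068 ] [ 0.6224 -0.378   0.068 ] [ 0.6248 -0.3646  0.068 ]
bar mid [ 0.58595  -0.363675  0.068   ] len 0.07682872184281082 w 0.012889142717807094 yaw -11.44887538107912 tool shift cm [ 3.34693016 -0.39777759 11.44948165]
foot near end [ 0.5343 -0.3536  0.022 ] tray corner [ 0.5677 -0.2671  0.034 ] [ 0.5003 -0.2684  0.034 ]
tube rest check
```

drive_tool(series=[[[3.35,-0.4,0,1.4,-0.3],[0,0,1,0,-0.3],[0,0,4,0,-0.3],[0,0,4,0,-0.3],[0,0,2.5,0,-0.3],[0,0,1.2,0,-0.3],[0,0,0.5,0,-0.3],[0,0,0,0,-0.3]]])

```text
time: 15.75
tcp_pos: [0.5868, -0.3637, 0.0509]
tool_rot: [[-0.98, 0.197, 0.001], [0.197, 0.98, -0.001], [-0.001, -0.001, -1.0]]
wrist_force: [-0.6, 0.2, -1.0]
gripper_width: 0.0553
finger_force: 0.0
```

drive_tool(series=[[[0,0,0,0,0],[0,0,0,0,0.3],[0,0,0,0,0.5],[0,0,0,0,0.7],[0,0,0,0,1],[0,0,0,0,1],[0,0,0,0,1],[0,0,0,0,1]]], grip_force=40)

```text
time: 16.75
tcp_pos: [0.5863, -0.3635, 0.0508]
tool_rot: [[-0.98, 0.197, 0.0], [0.197, 0.98, -0.0], [-0.001, -0.0, -1.0]]
wrist_force: [-1.2, 0.9, 5.3]
gripper_width: 0.0133
finger_force: 39.2
```

```bash
python3 - <<'E'
from h import *
import json
t,c=grab("top")
for z in(0.05,.1,.15,.2): print(z,"top edge beige",onz(c,178/1.5625,330/1.5625,z).round(3),onz(c,150/1.5625,330/1.5625,z).round(3))
w=dict(R=np.array([[1,-.00113,.0008],[-.00086,-.9607,-.2776],[.0011,.2776,-.9607]]),o=np.array([.42566,.0919,.3056]),f=342.58,cx=256.4,cy=191.1)
for z in(0.05,.1,.15,.2): print(z,"w1",onz(w,620/1.5625,80/1.5625,z).round(3),onz(w,560/1.5625,20/1.5625,z).round(3))
E
```

```text
0.05 top edge beige [0.516 0.116 0.05 ] [0.516 0.158 0.05 ]
0.1 top edge beige [0.516 0.097 0.1  ] [0.516 0.138 0.1  ]
0.15 top edge beige [0.516 0.079 0.15 ] [0.516 0.117 0.15 ]
0.2 top edge beige [0.516 0.06  0.2  ] [0.516 0.096 0.2  ]
0.05 w1 [0.524 0.119 0.05 ] [0.495 0.143 0.05 ]
0.1 w1 [0.504 0.114 0.1  ] [0.481 0.133 0.1  ]
0.15 w1 [0.485 0.108 0.15 ] [0.468 0.123 0.15 ]
0.2 w1 [0.466 0.103 0.2  ] [0.454 0.113 0.2  ]
```

drive_tool(series=[[[0,0,-1,0,1],[0,0,-3,0,1],[0,0,-4,0,1],[0,0,-4,0,1],[0,0,-3,0,1],[0,0,0,-5.5,1],[0,0,0,-5.5,1],[0,0,0,0,1]]])

```text
time: 17.8
tcp_pos: [0.5859, -0.3632, 0.1999]
tool_rot: [[-1.0, 0.007, -0.001], [0.007, 1.0, 0.001], [0.001, 0.001, -1.0]]
wrist_force: [-0.2, 0.1, -1.7]
gripper_width: 0.0138
finger_force: 39.0
```

drive_tool(series=[[[4,0.5,0,0,1],[5,2,0,0,1],[2.5,4,0,0,1],[0,5.2,0,0,1],[0,5.2,0,0,1],[0,5.2,0,0,1],[0,5.2,0,0,1],[0,5.2,0,0,1]]])

```text
time: 18.8
tcp_pos: [0.473, -0.0361, 0.2003]
tool_rot: [[-1.0, 0.009, 0.0], [0.009, 1.0, 0.0], [-0.0, 0.0, -1.0]]
wrist_force: [1.6, -0.1, -1.4]
gripper_width: 0.0136
finger_force: 39.1
```

drive_tool(series=[[[0,5,0,0,1],[0,3.5,0,0,1],[0,1.5,0,0,1],[0,0,0,0,1],[0,0,1,0,1],[0,0,1,0,1],[0,0,0,0,1],[0,0,0,0,1]]])

```text
time: 19.8
tcp_pos: [0.474, 0.0618, 0.1801]
tool_rot: [[-1.0, 0.007, -0.0], [0.007, 1.0, -0.0], [0.0, -0.0, -1.0]]
wrist_force: [-0.4, -1.0, -2.7]
gripper_width: 0.0131
finger_force: 39.3
```

```bash
python3 - <<'E'
from h import *
s=robot.read_state();print(s["time"],s["tcp_pos"],s["gripper_width"],np.array(s["tool_rot"]).round(3),s["wrist_force"],s["moment"])
a,c=grab("wrist");b,c2=grab("side")
np.save("w6.npy",a)
g=lambda a:(np.clip((a[:,:,::-1]/255.)**.6*255,0,255)).astype(np.uint8)
o=np.hstack([cv2.resize(g(a),(480,360)),cv2.resize(g(b)[110:270,150:292],(320,360))])
cv2.imwrite("pics/w6.png",o)
E
```

```text
19.8 [0.47395733 0.06183801 0.18009641] 0.01312519707999934 [[-1.     0.007 -0.   ]
 [ 0.007  1.    -0.   ]
 [ 0.    -0.    -1.   ]] [-0.35274735 -0.9822251  -2.74468926] [0.00598108 0.03805347 0.01895897]
```

View pics/w6.png

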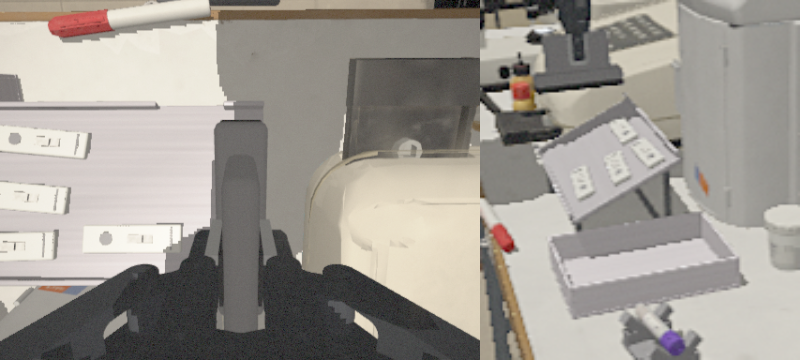

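The wrist view shows the scraper held level over the plate's open left part. The foot's near end is at (240,122), its left edge is at col 216, and the nearest cassette's end is at (183,238). The side crop shows the tube still in the rest and all four cassettes on the plate.

```bash
python3 - <<'E'
from h import *
a,c=grab("wrist")
k=512/480
n=np.array([-np.sin(np.radians(24)),0,np.cos(np.radians(24))]);p0=np.array([.478,-.038,.078])
print("cass end",[onplane(c,x*k,y*k,p0+n*.006,n).round(4) for x,y in((183,225),(183,250),(90,145),(70,198))])
print("foot near",[onz(c,x*k,122*k,.1513).round(4) for x in(216,265)])
print("plate end strip",[onplane(c,x*k,y*k,p0+n*.009,n).round(4) for x,y in((264,101),(158,102))])
print("low strip inner",[onplane(c,x*k,y*k,p0+n*.009,n).round(4) for x,y in((100,108),)],"hi",onplane(c,60*k,284*k,p0,n))
E
```

```text
cass end [array([0.4981, 0.0209, 0.0935]), array([0.5141, 0.0212, 0.1006]), array([ 0.4441, -0.0491,  0.0695]), array([ 0.48  , -0.0613,  0.0854])]
foot near [array([0.4194, 0.0509, 0.1513]), array([0.4195, 0.0741, 0.1513])]
plate end strip [array([0.4138, 0.08  , 0.0593]), array([0.414 , 0.0011, 0.0593])]
low strip inner [array([ 0.4179, -0.0418,  0.0611])] hi [ 0.53823266 -0.06750744  0.10481731]
```

drive_tool(series=[[[0.3,0,1,0,1],[0,0,1,0,1],[0,0,0.8,0,1],[0,0,0.2,0,1],[0.25,0,0.3,0,1],[0.25,0,0.3,0,1],[0.22,0,0.3,0,1],[0.22,0,0.33,0,1]]])

```text
time: 20.95
tcp_pos: [0.4629, 0.0625, 0.1399]
tool_rot: [[-1.0, 0.006, 0.004], [0.006, 1.0, -0.0], [-0.004, -0.0, -1.0]]
wrist_force: [-3.5, 0.3, 9.1]
gripper_width: 0.0134
finger_force: 41.3
```

drive_tool(series=[[[0.2,0,0.35,0,1],[0.2,0,0.35,0,1],[0.16,0,0.35,0,1],[0.14,0,0.36,0,1],[0,0,0,0,1],[0,0,0,0,1],[0,0,0,0,1],[0,0,0,0,1]]])

```text
time: 21.95
tcp_pos: [0.4551, 0.0625, 0.1249]
tool_rot: [[-1.0, 0.006, 0.002], [0.006, 1.0, -0.0], [-0.002, -0.0, -1.0]]
wrist_force: [-2.5, 0.1, 5.8]
gripper_width: 0.0134
finger_force: 41.0
```

```bash
python3 - <<'E'
from h import *
s=robot.read_state();print(s["time"],s["tcp_pos"],s["gripper_width"],s["wrist_force"],s["moment"])
a,c=grab("wrist");b,c2=grab("side")
g=lambda a:(np.clip((a[:,:,::-1]/255.)**.6*255,0,255)).astype(np.uint8)
o=np.hstack([cv2.resize(g(a),(480,360)),cv2.resize(g(b)[90:210,150:257],(320,360))])
cv2.imwrite("pics/w7.png",o)
E
```

```text
21.95 [0.45513785 0.06248473 0.12487588] 0.013445037720750529 [-2.48178161  0.1201372   5.76230642] [ 0.06023406 -0.00689451  0.01776695]
```

drive_tool(series=[[[0.05,0,0.1,0,1],[0.05,0,0.1,0,1],[0,0,0,0,1],[0,0,0,0,1],[0,0,0,0,1],[0,0,0,0,1],[0,0,0,0,1],[0,0,0,0,1]]])

```text
time: 23.05
tcp_pos: [0.4544, 0.0625, 0.123]
tool_rot: [[-1.0, 0.006, 0.003], [0.006, 1.0, -0.0], [-0.003, -0.0, -1.0]]
wrist_force: [-2.5, 0.3, 6.3]
gripper_width: 0.0135
finger_force: 41.1
```

```bash
python3 - <<'E'
from h import *
s=robot.read_state();p=np.array(s["tcp_pos"]);print(s["time"],p,s["wrist_force"],s["moment"])
a,c=grab("wrist");np.save("w8.npy",a)
# predicted foot near-end bottom/top edge rows for tilt angles
for th in(0,12,18,24,28):
    t=np.radians(th)
    f=lambda x,z,y=0:proj(c,p+[x*np.cos(t)-z*np.sin(t),y,x*np.sin(t)+z*np.cos(t)])
    print(th,"foot top near",np.round(f(-.054,-.0288),1),"bar near top",np.round(f(-.040,.0172),1),"footL",np.round(f(-.054,-.0288,-.013),1))
g=cv2.GaussianBlur(cv2.cvtColor(a,cv2.COLOR_RGB2GRAY),(3,3),0).astype(int)
u=int(round(f(-.04,.0172)[0]));print(u);print([(r,g[r,u-2:u+3].mean().round()) for r in range(70,215,3)])
E
```

```text
23.05 [0.45442302 0.06246709 0.12299127] [-2.54387721  0.30603558  6.28487561] [ 0.04954571 -0.06462629  0.02015592]
0 foot top near [255.7 131.8] bar near top [255.7 191.1] footL [226.3 131.9]
12 foot top near [255.8 144.4] bar near top [255.7 176.7] footL [228.7 144.5]
18 foot top near [255.9 151.8] bar near top [255.7 171.9] footL [229.7 152. ]
24 foot top near [256.  159.8] bar near top [255.7 168.7] footL [230.5 160. ]
28 foot top near [256.  165.4] bar near top [255.7 167.3] footL [231.1 165.6]
256
[(70, np.float64(103.0)), (73, np.float64(103.0)), (76, np.float64(103.0)), (79, np.float64(103.0)), (82, np.float64(103.0)), (85, np.float64(102.0)), (88, np.float64(104.0)), (91, np.float64(104.0)), (94, np.float64(104.0)), (97, np.float64(103.0)), (100, np.float64(104.0)), (103, np.float64(103.0)), (106, np.float64(104.0)), (109, np.float64(103.0)), (112, np.float64(103.0)), (115, np.float64(103.0)), (118, np.float64(104.0)), (121, np.float64(105.0)), (124, np.float64(105.0)), (127, np.float64(105.0)), (130, np.float64(105.0)), (133, np.float64(105.0)), (136, np.float64(104.0)), (139, np.float64(104.0)), (142, np.float64(104.0)), (145, np.float64(103.0)), (148, np.float64(87.0)), (151, np.float64(88.0)), (154, np.float64(78.0)), (157, np.float64(72.0)), (160, np.float64(76.0)), (163, np.float64(62.0)), (166, np.float64(65.0)), (169, np.float64(65.0)), (172, np.float64(62.0)), (175, np.float64(58.0)), (178, np.float64(60.0)), (181, np.float64(64.0)), (184, np.float64(64.0)), (187, np.float64(65.0)), (190, np.float64(64.0)), (193, np.float64(65.0)), (196, np.float64(65.0)), (199, np.float64(64.0)), (202, np.float64(65.0)), (205, np.float64(65.0)), (208, np.float64(64.0)), (211, np.float64(65.0)), (214, np.float64(65.0))]
```

drive_tool(series=[[[0.05,0,0.1,0,1],[0,0,0.1,0,1],[0,0,0,0,1],[0,0,0,0,1],[0,0,0,0,1],[0,0,0,0,1],[0,0,0,0,1],[0,0,0,0,1]]])

```text
time: 24.1
tcp_pos: [0.454, 0.0625, 0.1217]
tool_rot: [[-1.0, 0.006, 0.003], [0.006, 1.0, -0.0], [-0.003, -0.0, -1.0]]
wrist_force: [-4.2, 0.1, 11.4]
gripper_width: 0.0135
finger_force: 42.0
```

```bash
python3 - <<'E'
from h import *
s=robot.read_state();p=np.array(s["tcp_pos"]);print(s["time"],p,s["wrist_force"],s["moment"])
a,c=grab("wrist");np.save("w9.npy",a)
print("strip",[np.round(proj(c,q),1) for q in([.414,.0625,.0593],[.418,.0625,.061],[.4213,.0625,.053])])
g=cv2.GaussianBlur(cv2.cvtColor(a,cv2.COLOR_RGB2GRAY),(3,3),0).astype(int)
for r in range(140,186,3): print(r,g[r,200:310:5])
E
```

```text
24.1 [0.45395538 0.06248516 0.12167491] [-4.24653455  0.13897589 11.36418591] [ 0.02297535  0.15590501 -0.00607275]
strip [array([256. , 150.7]), array([256.1, 158.4]), array([256.1, 161.5])]
140 [226 226 227 227 227 227 108 103 100 101 104 104 106 103 104 104 104 105
 105 103 103 103]
143 [224 225 227 227 226 227 133 102 101 103 103 104 105 102 103 104 104 103
 104 104 102 103]
146 [224 226 226 227 227 226 133 103 101 103 103 103 103 104 103 104 103 102
 104 102 101 103]
149 [226 227 227 226 226 226 143  88  88  90  90  91  88  86  86  88  87  90
 103 102 102 101]
152 [209 209 209 209 209 209 203  90  88  88  87  88  87  86  87  85  86  84
 102 103 101 101]
155 [195 194 194 194 194 195 120  80  80  79  81  80  79  79  79  80  78  80
 102 102 102 102]
158 [203 202 201 201 202 202 201  71  71  72  72  71  73  72  72  70  71  79
 102 102 102 101]
161 [202 203 203 202 203 203 204  85  82  83  83  83  82  83  83  82  84  88
 102 102 104 102]
164 [203 202 204 204 204 205 204  65  59  59  59  60  60  60  59  59  72  85
 102 103 102 103]
167 [200 200 201 201 202 203 196 121  63  63  63  64  64  64  64  64  60  86
 103 102 102 102]
170 [203 204 204 204 204 204 184 121  65  66  65  65  64  65  64  64  59  85
 102 102 102 102]
173 [204 205 205 205 205 205 184  78  64  62  57  56  57  57  63  64  59  86
 103 101 102 101]
176 [200 200 201 201 201 189 140  63  62  57  59  59  59  59  58  65  58  86
 103 103 103 101]
179 [198 199 200 200 201 135  79  63  58  60  63  62  62  63  58  62  60  86
 103 103 101 101]
182 [208 208 208 209 201  87  81  63  56  61  63  63  65  64  59  60  60  86
 104 104 102 102]
185 [204 206 205 205  86  86  81  62  56  62  64  64  66  63  61  58  60  85
 105 103 101 103]
```

drive_tool(series=[[[-0.02,-0.3,-0.01,0,1],[-0.02,-0.5,-0.01,0,1],[-0.02,-0.5,-0.01,0,1],[-0.02,-0.5,-0.01,0,1],[-0.02,-0.5,-0.01,0,1],[-0.02,-0.5,-0.01,0,1],[-0.02,-0.5,-0.01,0,1],[-0.02,-0.5,-0.01,0,1]]])

```text
time: 25.15
tcp_pos: [0.4532, 0.0264, 0.1216]
tool_rot: [[-1.0, 0.006, -0.001], [0.006, 1.0, 0.004], [0.002, 0.004, -1.0]]
wrist_force: [-5.4, 7.1, 9.2]
gripper_width: 0.0133
finger_force: 41.7
```

drive_tool(series=[[[0,-0.6,0,0,1],[0,-0.6,0,0,1],[0,-0.6,0,0,1],[0,-0.6,0,0,1],[0,-0.6,0,0,1],[0,-0.6,0,0,1],[0,-0.6,0,0,1],[0,-0.6,0,0,1]]])

```text
time: 26.15
tcp_pos: [0.453, -0.0216, 0.1215]
tool_rot: [[-1.0, 0.006, -0.001], [0.006, 1.0, 0.004], [0.001, 0.004, -1.0]]
wrist_force: [-6.0, 6.7, 9.9]
gripper_width: 0.0136
finger_force: 41.8
```

drive_tool(series=[[[-0.05,-0.6,-0.02,0,1],[-0.05,-0.6,-0.02,0,1],[-0.05,-0.6,-0.02,0,1],[-0.05,-0.6,-0.02,0,1],[0,-0.6,0,0,1],[0,-0.6,0,0,1],[0,-0.6,0,0,1],[0,-0.6,0,0,1]]])

```text
time: 27.15
tcp_pos: [0.4541, -0.0692, 0.1222]
tool_rot: [[-1.0, 0.006, -0.003], [0.006, 1.0, 0.005], [0.003, 0.005, -1.0]]
wrist_force: [-5.9, 8.0, 10.2]
gripper_width: 0.0139
finger_force: 41.7
```

```bash
cat > cas.py <<'E'
from h import *
s=robot.read_state();print(s["time"],np.array(s["tcp_pos"]).round(4),s["wrist_force"])
for n in("side","top"):
    b,c=grab(n);np.save("chk_"+n,b)
    # grey-lavender tray / plate vs cream cassettes: cassettes have R>=B
    hsv=cv2.cvtColor(b,cv2.COLOR_RGB2HSV);d=b.astype(int);m=((d[...,0]-d[...,2]>4)&(d.min(2)>60)).astype(np.uint8)*255
    box=[(.39,.56,-.27,.085)]
    poly=np.array([proj(c,q) for q in([.41,.085,.05],[.535,.085,.115],[.535,-.15,.115],[.56,-.262,.034],[.395,-.262,.034],[.405,-.15,.05])],int)
    k=np.zeros_like(m);cv2.fillPoly(k,[cv2.convexHull(poly)],255);m&=k
    m=cv2.morphologyEx(m,cv2.MORPH_OPEN,np.ones((2,2)))
    N,L,st,ce=cv2.connectedComponentsWithStats(m)
    for i in range(1,N):
        if st[i,4]>=12: print(n,st[i],ce[i].round(1),"tray",onz(c,*ce[i],.008).round(3),"plate",onplane(c,*ce[i],np.array([.478,-.038,.084]),np.array([-.407,0,.914])).round(3))
E
python3 cas.py
```

```text
27.15 [ 0.4541 -0.0692  0.1222] [-5.92942746  7.95774616 10.22458071]
side [209 150  10  11  71] [213.5 154.7] tray [0.599 0.363 0.008] plate [0.528 0.056 0.106]
side [215 157  12  10  58] [220.2 162.3] tray [0.599 0.271 0.008] plate [ 0.528 -0.016  0.106]
side [ 172  165   93   74 2752] [217.2 205.5] tray [ 0.5   -0.069  0.008] plate [ 0.465 -0.22   0.078]
side [243 210   4   5  15] [244.1 211.7] tray [ 0.553 -0.132  0.008] plate [ 0.5   -0.303  0.094]
side [213 216   7   4  18] [216.2 217.7] tray [ 0.48  -0.138  0.008] plate [ 0.451 -0.265  0.072]
top [ 193  192   80   67 3623] [239.2 225.5] tray [ 0.475 -0.184  0.008] plate [ 0.478 -0.187  0.084]
top [117 203  24  21 313] [127.1 211.2] tray [0.515 0.098 0.008] plate [0.515 0.067 0.101]
top [146 204  23  14 243] [158.3 210.1] tray [0.517 0.02  0.008] plate [ 0.517 -0.003  0.101]
top [124 237  45  21 597] [143.2 249. ] tray [0.42  0.058 0.008] plate [0.425 0.043 0.06 ]
top [171 249  12   9  78] [176.8 253.9] tray [ 0.406 -0.026  0.008] plate [ 0.411 -0.035  0.054]
top [242 255   4   4  12] [243.7 256.7] tray [ 0.396 -0.194  0.008] plate [ 0.401 -0.195  0.05 ]
top [256 255  12   4  37] [261.2 256.4] tray [ 0.396 -0.239  0.008] plate [ 0.401 -0.238  0.05 ]
```

drive_tool(series=[[[0,-0.5,0,0,1],[0,-0.5,0,0,1],[0,-0.5,0,0,1],[0,-0.5,0,0,1],[0,-0.5,0,0,1],[0,-0.5,0,0,1],[0,-0.5,0,0,1],[0,-0.5,0,0,1]]])

```text
time: 28.25
tcp_pos: [0.4538, -0.1093, 0.1222]
tool_rot: [[-1.0, 0.006, -0.003], [0.006, 1.0, 0.004], [0.003, 0.004, -1.0]]
wrist_force: [-5.9, 7.3, 10.0]
gripper_width: 0.0137
finger_force: 41.7
```

drive_tool(series=[[[0,-0.5,0,0,1],[0,-0.5,0,0,1],[0,-0.5,0,0,1],[0,-0.5,0,0,1],[0,-0.5,0,0,1],[0,-0.5,0,0,1],[0,-0.5,0,0,1],[0,0,0,0,1]]])

```text
time: 29.25
tcp_pos: [0.4537, -0.1448, 0.1221]
tool_rot: [[-1.0, 0.006, -0.003], [0.006, 1.0, 0.004], [0.003, 0.003, -1.0]]
wrist_force: [-5.2, 6.1, 9.1]
gripper_width: 0.0134
finger_force: 41.6
```

drive_tool(series=[[[0,-0.3,-0.03,0,1],[0,-0.3,-0.03,0,1],[0,-0.3,-0.03,0,1],[0,-0.3,-0.03,0,1],[0,-0.1,0,0,1],[0,0,0,0,1],[0,0,0,0,1],[0,0,0,0,1]]])

```text
time: 30.25
tcp_pos: [0.4587, -0.159, 0.1253]
tool_rot: [[-1.0, 0.008, 0.008], [0.008, 1.0, 0.001], [-0.008, 0.001, -1.0]]
wrist_force: [4.4, 6.0, 13.5]
gripper_width: 0.0131
finger_force: 42.1
```

```bash
python3 - <<'E'
from h import *
s=robot.read_state();print(s["time"],np.array(s["tcp_pos"]).round(4),s["wrist_force"])
im={n:grab(n) for n in("side","top","wrist")}
for n,(b,c) in im.items(): cv2.imwrite(f"pics/z_{n}.png",b[:,:,::-1])
b,c=im["side"]
# compare the tray interior & plate: blob detection by local contrast
g=cv2.cvtColor(b,cv2.COLOR_RGB2GRAY)
for nm,z,q in(("plate",None,[(.42,.075),(.53,.075),(.53,-.12),(.42,-.12)]),("tray",.003,[(.40,-.15),(.555,-.15),(.555,-.255),(.40,-.255)])):
  for n in("side","top"):
    b,c=im[n]
    W,H=[(60,100),(80,55)][nm=="tray"]
    P=[[x,y,(.078+(x-.478)*.445 if z is None else z)] for x,y in q]
    M=cv2.getPerspectiveTransform(np.float32([proj(c,p) for p in P]),np.float32([(0,0),(W,0),(W,H),(0,H)]))
    w=cv2.warpPerspective(cv2.cvtColor(b,cv2.COLOR_RGB2GRAY),M,(W,H),flags=cv2.INTER_AREA)
    print(nm,n,"cols x up, rows -y");
    sm=cv2.resize(w,(16,13),interpolation=cv2.INTER_AREA)
    print(sm)
E
```

```text
30.25 [ 0.4587 -0.159   0.1253] [ 4.42308521  5.96100329 13.46021336]
plate side cols x up, rows -y
[[ 75  84  86  80  83  81  78  81 132 139  30  26  24  25  41  42]
 [ 71  72  71  71  72  71  77 134 163  82  22  26  22  25  39  28]
 [ 70  72  71  72  73  71 112 159 164  86  25  24  21  21  22  22]
 [ 72  72  72  72  75  73  71  99 129  68  28  27  26  22  20  92]
 [ 72  72  71  82 122 123 119 122 122  44  22  23  39  24  28  81]
 [ 71  73  72  71  86  92  92  92  94  62  21  23  24  24  52  61]
 [ 71  73  71  65  67  66  66  65  81  42  24  32  33  41  60  60]
 [ 83  73  72  66  66  66  66  66  76  27  26  55  61  59  59  67]
 [109  71  72  66  65  66  65  79  56  23  31  66  59  59  59 105]
 [155 140  78  65  64  65  66  81  32  25  53  61  59  59  58 122]
 [152 148  78  66  64  64  67  70  24  30  67  60  60  60  59 143]
 [155 158 118  76  62  63  63  72  70  60  62  60  60  60  62 122]
 [155 147 125  95  83  82  68  55  59  61  57  57  57  57  55  54]]
plate top cols x up, rows -y
[[ 45  47  46  47  47  46  45  52  87 115 111 112 115 115 114 113]
 [ 45  46  46  47  47  46  48 10
[... 1873 characters left out ...]
  95  68  64  65  69  71  71]
 [ 89  80  72  59  49  48  36  78 167 156  76  71  72  71  80 104]
 [ 85  76  68  56  42  32  70 142 135 154  70  71  73  75 122 165]
 [ 70  72  61  51  53  33 101 160 130 159 112  71  72  71 155 161]
 [ 56  59  78  54  59  42 113 160 150 125 168  91  72  70 132 161]
 [ 78  62  65  43  60  37 125 160 159 120 171 146 123 119 149 164]
 [ 77  68  55  47  75  44 132 155 160 152 127 170 169 168 167 165]
 [ 73  62  65 149 148 144 163 150 162 158 129 171 168 168 165 164]
 [ 65  74 120 173 172 172 172 173 166 145 168 171 170 167 166 166]
 [104 169 172 173 172 171 171 172 171 171 170 170 169 168 166 165]
 [ 96 148 149 150 152 153 155 157 159 166 171 172 167 164 164 163]]
```

drive_tool(series=[[[0,0,-0.5,0,1],[0,0,-1,0,1],[0,0,-1.5,0,1],[0,0,-2,0,1],[0,1.5,-2,0,1],[0,3,0,0,1],[0,3.5,0,0,1],[0,0,0,0,1]]])

```text
time: 31.4
tcp_pos: [0.4549, -0.078, 0.1927]
tool_rot: [[-1.0, 0.004, -0.001], [0.004, 1.0, 0.001], [0.001, 0.001, -1.0]]
wrist_force: [1.3, -0.9, -1.4]
gripper_width: 0.0134
finger_force: 40.0
```

```bash
python3 - <<'E'
from h import *
np.set_printoptions(linewidth=250)
s=robot.read_state();print(s["time"],np.array(s["tcp_pos"]).round(4),s["wrist_force"],s["gripper_width"])
im={n:grab(n) for n in("side","top","wrist")}
for n in im: np.save("y_"+n,im[n][0]); np.save("yc_"+n,im[n][1],allow_pickle=True)
def warp(n,x0,x1,y0,y1,zf,sc=200):
    b,c=im[n];W,H=int((x1-x0)*sc),int((y0-y1)*sc)
    P=[[x,y,zf(x)] for x,y in((x0,y0),(x1,y0),(x1,y1),(x0,y1))]
    M=cv2.getPerspectiveTransform(np.float32([proj(c,p) for p in P]),np.float32([(0,0),(W,0),(W,H),(0,H)]))
    return cv2.warpPerspective(cv2.cvtColor(b,cv2.COLOR_RGB2GRAY),M,(W,H),flags=cv2.INTER_LINEAR)
pl=lambda x:.084+(x-.478)*.445
print("wrist plate y .0..-.16");print(warp("wrist",.42,.535,0,-.16,pl))
print("wrist tray");print(warp("wrist",.39,.56,-.14,-.27,lambda x:.009))
print("top tray");print(warp("top",.39,.56,-.14,-.27,lambda x:.009))
E
```

```text
31.4 [ 0.4549 -0.078   0.1927] [ 1.2628157  -0.90004143 -1.40772207] 0.013403194212796439
wrist plate y .0..-.16
[[ 82  79  76  72  70  68  69  69  69  69  71  70  67  66  67  67 168 170 170 146  17  23  13]
 [ 82  80  78  75  70  73  72  69  70  69  72  70  68  68  69  68 170 153 154  15  14  14  17]
 [ 77  77  75  73  73  72  73  70  71  69  69  71  69  66  70  70  70  70  68   8  14  16  11]
 [157  77  74  71  72  70  72  71  66  69  70  69  69  66  70 169  66  70  69  63  17  16   5]
 [160 163  75  74  72  70  72  68  68  71  68  69  70  68  69  67  70  69  70  71  94  16  13]
 [160 109  83  78  76  74  70  68  70  71  71  69  70  67 135  67  68  70  69  68  53   8  14]
 [160 113  92  83  80  78  77  73  70  72  70  70  70  69 123  70  71  70  71  71  16  16  18]
 [162 164  94  91  85  84  80  76  75  74  73  73  69  65  68  71  72  69  66  16  15  18  16]
 [162 165 163 133  87  83  81  76  77  76  73  74  72  69  68  71  69  69  32  13  15  18  18]
 [163 165 163 160 158 152  82  78  75  77  74  76  71  68  71  37  22  19  18  20  17  13  11]
 [162 168 164 165 161 165 167 166  99
[... 8603 characters left out ...]
167]
 [156  81  75  81 173 170 171 173 169 171 169 171 171 167 171 169 169 167 170 167 171 169 168 171 167 166 167 164 166 164 165 165 165 169]
 [151  81  74  86 167 165 164 167 168 165 167 167 165 168 169 167 168 169 172 169 170 171 169 168 170 166 171 174 171 171 170 171 169 171]
 [149 102  97  95  86  88  85  84  80  77  78  73  72  72  70  69  66  66  63  75  67 144 147 145 144 148  85  63  63  70  78  80  84  90]
 [133 137 135 135 139 139 137 136 138 140 156 158 158 157 161 161 162 167 166 161 158 150 152 149 145 148 140 150 145 140 138 134 134 132]
 [141 137 138 138 138 135 138 138 136 139 138 139 138 141 138 138 134 140 137 136 137 140 135 138 134 134 135 135 131 132 134 135 137 138]]
```

```bash
cat > seg.py <<'E'
from h import *
np.set_printoptions(linewidth=250)
import sys
im={n:grab(n) for n in("side","top","wrist")}
if len(sys.argv)>1:
  for n in("wrist","top","side"):
    b,c=im[n]
    for nm,p in(("cass",(.435,-.185,.009)),("cass2",(.477,-.215,.009)),("floor",(.45,-.24,.003)),("cass4?",(.50,-.158,.009)),("plate",(.45,-.12,.068))):
        u,v=map(int,proj(c,p));print(n,nm,(u,v),b[v,u] if 0<=v<384 and 0<=u<512 else None)
def seg(n,thr):
    b,c=im[n];d=cv2.GaussianBlur(b,(3,3),0).astype(int)
    m=((d[...,0]+d[...,1]-2*d[...,2]>thr)&(d.sum(2)>150)).astype(np.uint8)
    P=[[.40,-.12,.078],[.53,-.12,.105],[.555,-.15,.034],[.555,-.255,.034],[.40,-.255,.01],[.40,-.15,.034]]
    k=np.zeros_like(m);cv2.fillPoly(k,[cv2.convexHull(np.array([proj(c,q) for q in P],int))],1)
    return m&k
for n,t in(("wrist",0),("top",0),("side",0)):
    m=seg(n,t);ys,xs=np.nonzero(m)
    print(n,m.sum())
    if len(xs):
        x0,y0=xs.min(),ys.min();print("origin",x0,y0)
        st=3 if n=="wrist" else 2
        for r in m[y0:ys.max()+1:st,x0:xs.max()+1:st]: print("".join(".#"[q] for q in r))
E
python3 seg.py 1 | head -120
```

```text
wrist cass (140, 150) [235 230 215]
wrist cass2 (113, 195) [225 220 201]
wrist floor (85, 166) [203 189 185]
wrist cass4? (175, 218) [184 174 170]
wrist plate (203, 182) [179 168 164]
top cass (239, 241) [162 157 141]
top cass2 (251, 224) [157 151 138]
top floor (261, 234) [177 167 162]
top cass4? (228, 215) [153 146 136]
top plate (211, 237) [29 29 27]
side cass (202, 229) [195 192 181]
side cass2 (223, 231) [180 174 173]
side floor (214, 241) [106 102 103]
side cass4? (226, 219) [184 181 169]
side plate (200, 194) [163 157 157]
wrist 23992
origin 56 111
###################..............................
##############################################...
################################################.
.###############################################.
.###############################################.
.###############################################.
.###############################################.
.###############################################.
.###############################################.
.###############################################.
.#####################################
[... 3086 characters left out ...]
#######
.#############################
.#############################
.#############################
.#############################
..############################
..############################
.#############################
.#############################
.#############################
..############################
..############################
.#############################
.#############################
.##########################...
.###############..............
.###..........................
side 3537
origin 179 175
..........................#...............
.......................#####..............
....................########..............
.................############.............
```

```bash
sed -i 's/m=((d\[...,0\]+.*/m=((d[...,1]-d[...,2]>.045*d[...,1])\&(d.sum(2)>130)).astype(np.uint8)/; s/st=3 if n=="wrist" else 2/st=3 if n=="wrist" else 1/; s/("wrist",0),//' seg.py; python3 seg.py
```

```text
top 1042
origin 209 193
..........................................................#
...........................................................
............#..............................................
..........###..............................................
.........####..............................................
.......######..............................................
......########.............................................
....##..##..##.............................................
...###..#...#..............................................
...###.#...................................................
.........#.................................................
...........................................................
...............####........................................
.##..#.........#######.....................................
.##........#..########.....................................
.###.#........########.....................................
...###........########.....................................
#..###........########.....###..........................
[... 6064 characters left out ...]
############....##########.................
........................###############################.................
.......................#################################................
......................##################################................
......................################################..................
.....................########.......############........................
.....................########.........####..............................
....................########............................................
...................########.............................................
...................#######..............................................
```

```bash
cat >> seg.py <<'E'
E
python3 - <<'E'
from h import *
t,c=grab("top");sd,c2=grab("side")
print("plate edge top-cam", [np.round(proj(c,(x,-.153,.078+(x-.478)*.445)),1) for x in(.42,.478,.53)], "tray inner wall top",np.round(proj(c,(.478,-.149,.034)),1), "floor",np.round(proj(c,(.478,-.149,.003)),1))
for z in(.006,.035,.06,.08):
  for u,v in((227,206),(223.5,220),(231,220),(227,234)):
    p=onz(c,u,v,z);q=np.array(proj(c2,p));print(z,p.round(3),"side rel",(q-[179,183]).round(0))
E
```

```text
plate edge top-cam [array([226. , 249.3]), array([225. , 225.6]), array([224. , 203.3])] tray inner wall top [224.6 224.9] floor [225.5 224.4]
0.006 [ 0.525 -0.153  0.006] side rel [57. 35.]
0.006 [ 0.489 -0.144  0.006] side rel [42. 36.]
0.006 [ 0.489 -0.163  0.006] side rel [44. 39.]
0.006 [ 0.454 -0.153  0.006] side rel [28. 40.]
0.035 [ 0.524 -0.155  0.035] side rel [56. 25.]
0.035 [ 0.49  -0.146  0.035] side rel [42. 25.]
0.035 [ 0.49  -0.165  0.035] side rel [44. 28.]
0.035 [ 0.456 -0.155  0.035] side rel [28. 29.]
0.06 [ 0.524 -0.157  0.06 ] side rel [56. 15.]
0.06 [ 0.491 -0.148  0.06 ] side rel [42. 16.]
0.06 [ 0.49  -0.166  0.06 ] side rel [43. 19.]
0.06 [ 0.457 -0.156  0.06 ] side rel [29. 20.]
0.08 [ 0.524 -0.158  0.08 ] side rel [56.  8.]
0.08 [ 0.491 -0.15   0.08 ] side rel [41.  9.]
0.08 [ 0.491 -0.167  0.08 ] side rel [43. 11.]
0.08 [ 0.459 -0.158  0.08 ] side rel [29. 12.]
```

The top-view colour mask shows four cassette areas in the tray, together about four times 213 px. They are low in both views. Next I'll set the scraper back down.

drive_tool(series=[[[0,-3,0,0,1],[0,-5,0,0,1],[0,-5.2,0,0,1],[0,-5.2,0,0,1],[0,-5.2,0,0,1],[0,-4.1,0,0,1],[-2,-1,0,0,1],[-4,0,0,0,1]]])

```text
time: 32.95
tcp_pos: [0.5131, -0.3689, 0.1925]
tool_rot: [[-1.0, 0.01, -0.001], [0.01, 1.0, -0.0], [0.001, -0.0, -1.0]]
wrist_force: [0.7, -0.2, -1.4]
gripper_width: 0.0133
finger_force: 40.0
```

drive_tool(series=[[[-3,0,0,0,1],[-1.3,0,2,0,1],[0,0,4,0,1],[0,0,4,0,1],[0,0,1.5,0,1],[0,0,0.3,0,1],[0,0,0,0,1],[0,0,0,0,1]]])

```text
time: 33.95
tcp_pos: [0.5577, -0.368, 0.0765]
tool_rot: [[-1.0, 0.006, 0.002], [0.006, 1.0, -0.002], [-0.002, -0.002, -1.0]]
wrist_force: [-0.1, 0.5, -1.5]
gripper_width: 0.0137
finger_force: 39.9
```

drive_tool(series=[[[0,0,0.5,0,1],[0,0,0.25,0,1],[-0.35,0,0.18,0,1],[-0.35,0,0.19,0,1],[-0.35,0,0.2,0,1],[-0.33,0,0.2,0,1],[0,0,0,0,1],[0,0,0,0,1]]])

```text
time: 34.95
tcp_pos: [0.571, -0.3672, 0.0594]
tool_rot: [[-1.0, 0.006, 0.001], [0.006, 1.0, 0.0], [-0.001, 0.0, -1.0]]
wrist_force: [-2.1, -0.4, 3.0]
gripper_width: 0.0136
finger_force: 41.1
```

drive_tool(series=[[[-0.32,0,0.24,0,1],[-0.3,0,0.24,0,1],[-0.3,0,0.25,0,1],[-0.28,0,0.26,0,1],[0,0,0,0,1],[0,0,0,0,1],[0,0,0,0,1],[0,0,0,0,1]]])

```text
time: 35.95
tcp_pos: [0.5832, -0.3674, 0.0495]
tool_rot: [[-1.0, 0.007, 0.001], [0.007, 1.0, -0.0], [-0.001, -0.0, -1.0]]
wrist_force: [0.7, 0.6, 0.9]
gripper_width: 0.0134
finger_force: 40.9
```

drive_tool(series=[[[0,0,0.1,0,1],[0,0,0.1,0,1],[0,0,0,0,1],[0,0,0,0,1],[0,0,0,0,1],[0,0,0,0,1],[0,0,0,0,1],[0,0,0,0,1]]])

```text
time: 36.95
tcp_pos: [0.5835, -0.3674, 0.0491]
tool_rot: [[-1.0, 0.007, 0.002], [0.007, 1.0, -0.001], [-0.002, -0.001, -1.0]]
wrist_force: [0.2, 3.4, 7.5]
gripper_width: 0.0136
finger_force: 41.8
```

```bash
python3 - <<'E'
from h import *
s=robot.read_state();p=np.array(s["tcp_pos"]);print(s["time"],p,s["wrist_force"],s["moment"])
a,c=grab("wrist");b,c2=grab("side");np.save("v_side",b)
for th in(-5,0,5,10):
    t=np.radians(th)
    f=lambda x,z,y=0:np.round(proj(c,p+[x*np.cos(t)-z*np.sin(t),y,x*np.sin(t)+z*np.cos(t)]),1)
    h=lambda x,z,y=0:np.round(proj(c2,p+[x*np.cos(t)-z*np.sin(t),y,x*np.sin(t)+z*np.cos(t)]),1)
    print(th,"wrist foot top near",f(-.054,-.0288),"bar",f(-.04,.0172),"side foot bottom L/R",h(-.054,-.0508,-.013),h(.054,-.0508,-.013),"bar top L/R",h(-.04,.0172,-.007),h(.04,.0172,-.007))
g=cv2.cvtColor(a,cv2.COLOR_RGB2GRAY).astype(int);print("wrist col256",[(r,g[r,254:259].mean().round()) for r in range(100,210,3)])
G=cv2.cvtColor(b,cv2.COLOR_RGB2GRAY).astype(int)
u0=int(h(-.054,-.0508)[0])
for u in (u0+4,u0+12,u0+22,u0+52,u0+62,u0+68):print("side col",u,G[225:275:1,u])
E
```

```text
36.95 [ 0.58348936 -0.36744343  0.04906771] [0.24502684 3.36625968 7.49285519] [ 0.39172086  0.4557613  -0.11155095]
-5 wrist foot top near [255.6 127.6] bar [255.6 199.1] side foot bottom L/R [269.9 267. ] [318.6 260.1] bar top L/R [278.  234.1] [315.  229.9]
0 wrist foot top near [255.7 131.8] bar [255.6 191. ] side foot bottom L/R [271.9 268.7] [320.7 257.8] bar top L/R [277.2 235.8] [314.4 228.4]
5 wrist foot top near [255.8 136.6] bar [255.6 184.2] side foot bottom L/R [274.1 270.2] [322.7 255.3] bar top L/R [276.6 237.5] [313.8 227. ]
10 wrist foot top near [255.8 142.1] bar [255.6 178.6] side foot bottom L/R [276.4 271.4] [324.4 252.8] bar top L/R [276.1 239.3] [312.9 225.8]
wrist col256 [(100, np.float64(151.0)), (103, np.float64(152.0)), (106, np.float64(151.0)), (109, np.float64(151.0)), (112, np.float64(153.0)), (115, np.float64(153.0)), (118, np.float64(153.0)), (121, np.float64(153.0)), (124, np.float64(154.0)), (127, np.float64(66.0)), (130, np.float64(61.0)), (133, np.float64(90.0)), (136, np.float64(97.0)), (139, np.float64(98.0)), (142, np.float64(98.0)), (145, np.fl
[... 1140 characters left out ...]
 204 198 193 191 189 189 190 189 190 190 190 189]
side col 326 [128 127 142 117 114 113 111 108  99 174 197 206 109  80  89  90  90  92
  92  90  93  92  92  93  91  91  90  90  91  89  91  91  89  90  84  75
 165 200 202 179 102  88  87  80 170 198 192 190 187 187]
side col 336 [109 111 106 103 103 103 103 100  93  93  94  94  94  92  93  90  91  89
  92  93  94  91  92  91  93  90  91  91  91  90  89  75 197 194 189 190
 189 189 190 188 188 188 187 187 187 186 187 188 188 189]
side col 342 [ 57  56  57  52  50  52  58  61  55  59  58  53  49  52  49  55  59  57
  57  59  57  54  56  53  54  53  50  59  93  94  91  88  74 196 193 189
 190 190 190 190 188 188 189 190 189 186 187 186 187 190]
```

The scraper stands level: its bottom-edge slope in the side view is −0.222, against −0.223 expected. I'll release it.

drive_tool(series=[[[0,0,-0.15,0,1],[0,0,0,0,1],[0,0,0,0,0.6],[0,0,0,0,0.4],[0,0,0,0,0.2],[0,0,0,0,0],[0,0,0,0,-0.2],[0,0,-1,0,-0.2]]])

```text
time: 38.05
tcp_pos: [0.5821, -0.367, 0.0586]
tool_rot: [[-1.0, 0.006, -0.002], [0.006, 1.0, 0.001], [0.002, 0.001, -1.0]]
wrist_force: [0.1, 0.6, 0.5]
gripper_width: 0.0512
finger_force: 0.0
```

drive_tool(series=[[[0,0,-3,0,-0.2],[0,0,-4,0,-0.2],[0,0,-5,0,-0.2],[-3,0,-3,0,-0.2],[-3,0,0,0,-0.2],[0,0,0,0,-0.2],[0,0,0,0,-0.2],[0,0,0,0,-0.2]]])

```text
time: 39.05
tcp_pos: [0.6416, -0.3677, 0.2089]
tool_rot: [[-1.0, 0.007, -0.001], [0.007, 1.0, 0.0], [0.001, 0.0, -1.0]]
wrist_force: [0.7, -0.0, 0.3]
gripper_width: 0.0507
finger_force: 0.0
```

```bash
python3 seg.py; python3 - <<'E'
from h import *
s=robot.read_state();print(s["time"],s["tcp_pos"],s["gripper_width"],s["wrist_force"])
a,c=grab("wrist");g=cv2.cvtColor(a,cv2.COLOR_RGB2GRAY).astype(int)
f=lambda *p:np.round(proj(c,p),1)
print("foot near top exp",f(.5295,-.367,.022),"bar ends",f(.5435,-.367,.068),f(.6235,-.367,.068),"L/R bar",f(.58,-.374,.068),f(.58,-.36,.068))
u=int(f(.5295,-.367,.022)[0]);print([(r,int(g[r,u-1:u+2].mean())) for r in range(20,230,5)])
r=int(f(.58,-.367,.068)[1]);print(r,g[r,u-40:u+41:3])
b,c2=grab("side");G=cv2.cvtColor(b,cv2.COLOR_RGB2GRAY).astype(int)
for u in(276,286,296,306,314):
    col=G[245:280,u];k=np.nonzero(col<30)[0];print("rubber col",u,245+k.min() if len(k) else None,245+k.max() if len(k) else None)
hsv=cv2.cvtColor(b,cv2.COLOR_RGB2HSV);m=cv2.inRange(hsv,(115,70,30),(150,255,255))
ys,xs=np.nonzero(m[200:320,190:300]);print("cap side",xs.mean()+190,ys.mean()+200,"exp",proj(c2,(.4551,-.385,.03)))
E
```

```text
top 2571
origin 209 193
...............................................############
..............................................#############
............##................................#############
..........##.................................##############
.........###.#..............................###############
.......#######..............................###############
......########.............................################
....#.#########............................################
.......#..####............................#################
..........####...........................##################
##...####.####..........................###################
#.....#...##...........................####################
#....##..##............................####################
.....#..###...########................#####################
....#....##...########................#####################
..##...#...#..########...............######################
.####.###.....########..............#######################
#.###.####...#########....####......####################
[... 7150 characters left out ...]
114), (80, 114), (85, 114), (90, 113), (95, 111), (100, 111), (105, 113), (110, 110), (115, 110), (120, 111), (125, 108), (130, 109), (135, 106), (140, 107), (145, 107), (150, 104), (155, 105), (160, 42), (165, 52), (170, 174), (175, 174), (180, 172), (185, 170), (190, 173), (195, 173), (200, 173), (205, 171), (210, 44), (215, 46), (220, 51), (225, 56)]
104 [179 178 177 177 176 176 178 177 179  99 117  91 109 110 112 100  75  54
  74 177 178 176 176 178 175 176 178]
rubber col 276 264 266
rubber col 286 262 263
rubber col 296 260 261
rubber col 306 257 259
rubber col 314 256 257
cap side 235.06741573033707 261.91011235955057 exp (np.float64(235.7929965868701), np.float64(263.91266971948096))
```

```bash
python3 -c "
from bench import robot
print(robot.job_done())"
```

```text
the job is handed in; nothing more can be done
None
```

I handed the job in at about 39 s of robot time; the hand-in returned no verdict. By my last camera checks the tube lies in the rest, all four cassettes are in the catch tray and the scraper stands upright on the bench, let go. I did not re-check the cups or the bottle, but nothing was moved near them.

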